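# Turn the wrong-way brush round in its rest

### The job

Two paint brushes lie side by side in the wire brush rest; one has its bristles over the drip dish, the other lies the wrong way round, with its handle end towards the dish. Lift that brush clear, turn it end for end, and lay it back in its own empty place of the rest, lying in both wire forks with its bristles over the dish. Do not shift the other brush or the small tin that stands beside the rest.

Things in the scene. Friction and masses are not known exactly. Their poses are not given: they have to be found in the camera images.
- brush_wrong_mid (a point): centre (half-way along and up) of the wrong-way brush: flat paint brush 188 mm long, 50 g; red handle 16 mm wide, 12 mm thick (grip across it here); ferrule and bristles 28 x 14 mm. In the rest this point is 56 mm above the table. y axis along the brush to the bristles: tips at y = +94 mm, ferrule from +26 mm, handle end -94 mm; z up. At the start y points away from the dish
- brush_good_mid (a point): the same point and axes of the other, identical brush, which lies the right way round (y axis towards the drip dish) in the other place of the rest, 90 mm beside the first; it is to stay where it is
- rest_dish (a point): wire brush rest, fixed; point on the table under the middle of its drip dish (steel tray 200 x 66, 20 mm high). z up, y from rest to dish. Two places along y, at x = -45 and +45 mm; brush centres belong at y = -100 mm. Forks at y = -145 and -55 mm: wire top 49 mm above the table, prongs 34 mm apart at the foot, 54 mm at the top, 76 mm high; free between the forks down to a 4 mm base
- near_tin: small closed paint tin, 64 mm diameter, 75 mm high, loose, standing on the table just outside the rest on its +x side, about 155 mm from the rest's centre line; origin at the centre of its underside. A brush turned at the height of the rest would strike it or the other brush
Things that resemble listed ones, but are neither listed nor needed, are in the scene too. Leave any green look-alike of the part that bears brush_wrong_mid alone.

How it is judged:
By the outcome, as a careful person would: the job done as asked, in the order asked, and still so for the second after the job is handed in, with the robot touching nothing.
It also fails if it takes over 43 s, if anything falls off the work surface, if the arm or the gripper's body presses on something with over 40 N, if the wrist force passes 120 N, or if a joint passes its speed limit or range.

### The arm

A 6-joint arm with a two-finger parallel gripper is mounted at the origin on a cart in front of the work surface, level with it; the furniture and walls round the work are solid. World frame = base frame: x ahead of the robot, y to its left, z up, the work surface at z = 0. Lengths are in m, angles in rad, forces in N, time in s.
With the tool pointing down it reaches from about 0.275 to 0.75 m from the base axis. Payload 10.2 kg.
Tool frame: the origin (TCP) lies between the finger pads; the fingertips stand 25 mm ahead of it and the grasp point (between the pads) lies 6 mm ahead of it; z points along the fingers, y is the line along which they close (so a half turn about z gives the same grasp; the last joint's range is limited). The gripper opens to 88 mm and grips with 3 to 60 N. Pads are 18 mm wide; open, the fingers measure 123 mm over their backs; the gripper's body (75 mm by 187 mm) begins 45 mm behind the grasp point.
Start: joints at [-1.522, 0.313, 1.498, -0, 1.331, -0.223], TCP at [0.141, -0.506, 0.264] pointing down, gripper open.
Joint ranges: [-2.94, 2.94], [-0.97, 2.17], [0.19, 2.56], [-1.23, 4.37], [0.02, 3.11], [-2.88, 2.88]. Speed limits (rad/s): [2.39, 2.39, 3.01, 3.14, 3.14, 3.14].

### API

Orientations are given as a rotation vector (axis times angle).
In Python, from plant import manip gives the robot as it stands.
- The arm moves only by the tool servo_tool, never from a script. Its argument "steps" is a list of rows, each an object with "slide": the shift along the tool's x, y, z in cm, a list of three; "delta_rot": the turn, a rotation vector about the tool's x, y, z in rad, a list of three; "claw": the opening, from 0 (shut) to 1 (fully open). A call has 1 to 5 rows; each row is the pose to reach, as a shift and turn from the pose commanded when the call began, along the tool's axes at that moment; what a row does not reach only later rows make up. A row lasts 1/12 s, in which the tool goes at most 41.7 mm and 7.16 degrees, less where a joint would pass 70% of its speed; a pose out of reach is approached as far as the arm can. A call with a gripper value outside its range is refused whole. The fingers move at their own pace and stop on an object; "newtons" is the grip in N (left out, the last holds). Time passes only in rows, so rows that repeat a pose let the fingers close. It gives the time, the measured TCP pose, the force, the opening and the grip force at its end, in the units of the state.
- manip.get_obs(): the state, without advancing time (a new reading comes with each control period).
- manip.snapshot(name): name is "scene" or "top" or "wrist"; returns a dict with "pixels" (400x640x3 uint8, red, green, blue), "z_map" (400x640 float32, m along the optical axis (not along the pixel's ray), 0 where there is no reading), "camera_matrix" (3x3 intrinsics, pixels), "k1" (the pictures are not rectified: a ray, as slopes to the right and down, at radius r is drawn at 1 + k1 r^2 times it, then the intrinsics apply), "extrinsics" (4x4, takes a point from camera to world coordinates); the wrist camera has in their place "tool_from_camera" (4x4, takes a point from camera to tool coordinates, whose origin is the TCP and whose axes are the flange's). Camera axes: x right, y up, looking along -z (the intrinsics and any distortion apply to the point x, -y, -z); pixel columns grow to the right and rows downward; lengths in m; the calibration is good to about 2 mm. A picture is of the moment at which its call begins: read the wrist's pose just before it.
- manip.finish_job(): hands the job in; it is judged then, once.
Trained networks look in the newest picture that a camera, given by its name, has taken for a name from the list of things; names that differ only in an ending like _2 or _b are one class to them, and where a whole thing is asked for, a point or a joint stands for the part that bears it (a point fixed in the world has none). Each returns a list of dicts, best first, with "score" (0 to 1); they miss things now and then, are a little off and sometimes report something else, mostly with a low value. They report only what shows in the picture. A call takes as long as a camera call. They do not tell look-alikes from the thing itself.
- manip.trace(camera, thing): "region" (400x640 bool, what is visible of it) and "rect" ([left, top, right, bottom] in pixels, round what is visible of it).
- manip.tip_of(camera, thing): "uv" ([column, row] in pixels: a listed point, or the origin of a listed thing).
The state is a dict: "clock": time; "joint_pos": joint angles; "qd": joint speeds; "joint_efforts": joint torques, N m; "position": TCP position; "tool_rot": TCP orientation; "contact_force": force on the tool from outside, world axes, zero at the start; "torque": the same for the moment, N m; "width": finger opening in m; "grip_force": force on a finger pad.
Only numpy, scipy, OpenCV 4.12 (cv2) and the standard library are available. Lean on these libraries where they do the work, as an engineer would, in place of code of your own. Each camera call takes 0.05 s, during which the arm holds its last target. There are 200 camera calls.

## Working session

There is one attempt and no reset: what is moved stays moved. The work goes in short steps, Python scripts to look and compute and a tool call to move; the robot and the scene stay as the last step left them, time stands still between calls to the robot, and variables do not carry over. Pictures are saved under pics/ and viewed, at most 10 in all, crops included, and the job is handed in when it is done.

Besides the shell and the picture viewer there is one more tool, called as name(argument=value, ...) on one line, values as JSON. servo_tool: Moves the arm, as the interface text tells. Its arguments: {"type":"object","properties":{"steps":{"type":"array","items":{"type":"object","properties":{"slide":{"type":"array","items":{"type":"number"}},"delta_rot":{"type":"array","items":{"type":"number"}},"claw":{"type":"number"}}}},"newtons":{"type":"number"}},"required":["steps"]}

```bash
mkdir -p pics; cat > h.py <<'E'
import numpy as np, cv2
from scipy.spatial.transform import Rotation as R
from plant import manip
def snap(n,save=None):
    o=manip.get_obs(); s=manip.snapshot(n)
    if n=='wrist':
        T=np.eye(4);T[:3,:3]=R.from_rotvec(o['tool_rot']).as_matrix();T[:3,3]=o['position']
        s['E']=T@s['tool_from_camera']
    else: s['E']=np.array(s['extrinsics'])
    if save: cv2.imwrite('pics/'+save,s['pixels'][:,:,::-1])
    return s
def rays(s,uv):
    K=np.array(s['camera_matrix']);uv=np.atleast_2d(uv).astype(float)
    d=(uv-[K[0,2],K[1,2]])/[K[0,0],K[1,1]]
    x=d.copy()
    for _ in range(10): x=d/(1+s['k1']*(x**2).sum(1,keepdims=True))
    return np.c_[x[:,0],-x[:,1],-np.ones(len(x))]
def at_z(s,uv,z):
    r=rays(s,uv)@s['E'][:3,:3].T;o=s['E'][:3,3]
    return o+r*((z-o[2])/r[:,2])[:,None]
def depth(s,uv):
    uv=np.atleast_2d(uv);zz=s['z_map'][uv[:,1].astype(int),uv[:,0].astype(int)]
    return (rays(s,uv)*zz[:,None])@s['E'][:3,:3].T+s['E'][:3,3]
E
python3 - <<'E'
from h import *
np.set_printoptions(precision=4,suppress=True)
print(manip.get_obs())
for c in ['top','scene']:
    s=snap(c,c+'0.png')
    for t,z in [('brush_wrong_mid',.056),('brush_good_mid',.056),('rest_dish',0),('near_tin',0)]:
        for d in manip.tip_of(c,t)[:4]: print(c,t,d['score'],d['uv'],at_z(s,d['uv'],z)[0], depth(s,d['uv'])[0])
E
```

```text
{'clock': 0.0, 'joint_pos': array([-1.5224,  0.3135,  1.4984,  0.    ,  1.331 , -0.2234]), 'qd': array([-0.0003, -0.0007,  0.0008, -0.0025,  0.0007,  0.0004]), 'joint_efforts': array([  0.0009, -40.2214, -25.2264,   0.0695,   0.0354,  -0.0001]), 'position': array([ 0.1409, -0.5055,  0.2632]), 'tool_rot': array([-3.1113, -0.4255, -0.0002]), 'contact_force': array([-0.4036, -0.7881,  0.0645]), 'torque': array([-0.0086,  0.0259,  0.0418]), 'grip_force': 0.0, 'width': 0.08839189188635449}
top brush_wrong_mid 0.97 [437.3, 251.8] [ 0.406  -0.3404  0.056 ] [ 0.4009 -0.3538  0.012 ]
top brush_wrong_mid 0.74 [288.2, 215.9] [0.4911 0.003  0.056 ] [0.4912 0.0028 0.0581]
top brush_good_mid 0.71 [267.3, 179.9] [0.5745 0.0511 0.056 ] [0.574  0.0502 0.0619]
top brush_good_mid 0.56 [245.1, 144.2] [0.6579 0.1029 0.056 ] [0.6554 0.0998 0.0699]
top rest_dish 0.92 [246.5, 218.2] [0.4852 0.1112 0.    ] [0.4853 0.1103 0.0044]
top near_tin 0.57 [245.9, 142.8] [0.6716 0.1132 0.    ] [0.6592 0.0987 0.0668]
scene brush_wrong_mid 0.6 [335.4, 230.4] [0.4934 0.0148 0.056 ] [0.4939 0.0139 0.0555]
scene brush_wrong_mid 0.53 [412.5, 204.3] [ 0.3747 -0.2408  0.056 ] [0.2781 0.0827 0.1981]
scene brush_good_mid 0.77 [302.7, 230.8] [0.5653 0.0564 0.056 ] [0.5649 0.057  0.0564]
scene rest_dish 0.7 [320.2, 267.8] [0.484  0.1117 0.    ] [ 0.4842  0.1115 -0.0002]
scene near_tin 0.62 [256.3, 250.9] [0.6695 0.118  0.    ] [0.4759 0.3625 0.1715]
```

View pics/top0.png

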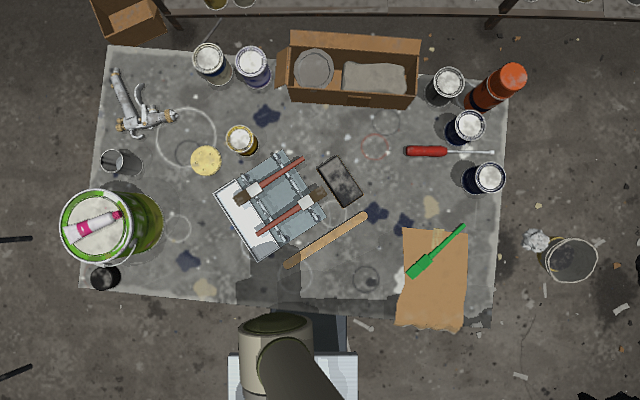

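View pics/scene0.png

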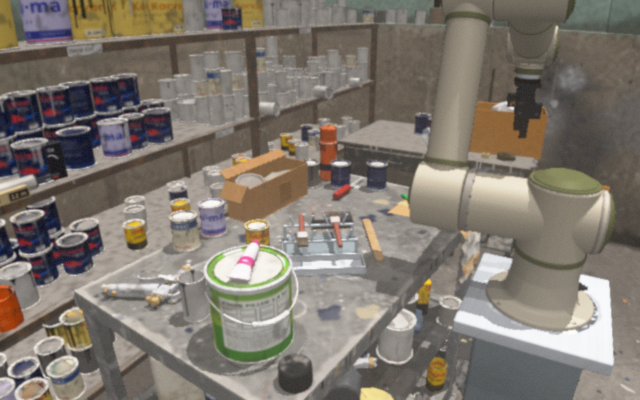

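The top view shows the rest at about (270,205) px with its dish on the left. The lower brush, centre (288,216), is the wrong one: its bristles are at (317,193), away from the dish. The good brush is at (270,180), the tin at (242,139), and the green look-alike is off to the right. The scene view agrees. I'll go above the wrong brush.

servo_tool(steps=[{"slide": [3.1, -2.55, 0], "delta_rot": [0, 0, -0.12], "claw": 1}, {"slide": [6.2, -5.1, 0], "delta_rot": [0, 0, -0.24], "claw": 1}, {"slide": [9.2, -7.65, 0], "delta_rot": [0, 0, -0.36], "claw": 1}, {"slide": [12.3, -10.2, 0], "delta_rot": [0, 0, -0.48], "claw": 1}, {"slide": [15.4, -12.8, 0], "delta_rot": [0, 0, -0.6], "claw": 1}])

```text
clock: 0.92
position: [0.2555, -0.3394, 0.2638]
tool_rot: [2.844, 1.334, 0.0]
contact_force: [0.6, 0.0, 0.5]
width: 0.0879
grip_force: 0.0
```

servo_tool(steps=[{"slide": [4, -0.37, 0], "delta_rot": [0, 0, -0.12], "claw": 1}, {"slide": [8, -0.74, 0], "delta_rot": [0, 0, -0.24], "claw": 1}, {"slide": [12, -1.1, 0], "delta_rot": [0, 0, -0.36], "claw": 1}, {"slide": [16, -1.5, 0], "delta_rot": [0, 0, -0.48], "claw": 1}, {"slide": [20, -1.85, 0], "delta_rot": [0, 0, -0.6], "claw": 1}])

```text
clock: 1.33
position: [0.3701, -0.1742, 0.264]
tool_rot: [2.322, 2.115, 0.0]
contact_force: [0.5, -1.0, 0.4]
width: 0.0881
grip_force: 0.0
```

servo_tool(steps=[{"slide": [3.5, 1.9, 0], "delta_rot": [0, 0, -0.12], "claw": 1}, {"slide": [7, 3.9, 0], "delta_rot": [0, 0, -0.24], "claw": 1}, {"slide": [10.5, 5.8, 0], "delta_rot": [0, 0, -0.36], "claw": 1}, {"slide": [14, 7.7, 0], "delta_rot": [0, 0, -0.48], "claw": 1}, {"slide": [17.5, 9.7, 0], "delta_rot": [0, 0, -0.6], "claw": 1}])

```text
clock: 1.75
position: [0.484, -0.0094, 0.2639]
tool_rot: [1.593, 2.707, 0.0]
contact_force: [0.9, -1.0, 0.5]
width: 0.0882
grip_force: 0.0
```

```bash
python3 - <<'E'
from h import *
np.set_printoptions(precision=4,suppress=True)
s=snap('wrist','w1.png')
o=manip.get_obs();print(o['position'],o['tool_rot'],o['joint_pos'],o['clock'])
for t,z in [('brush_wrong_mid',.062),('brush_good_mid',.062),('rest_dish',0.004),('near_tin',0)]:
    for d in manip.tip_of('wrist',t)[:3]: print(t,d['score'],d['uv'],at_z(s,d['uv'],z)[0], depth(s,d['uv'])[0])
for d in manip.trace('wrist','brush_wrong_mid'):
    v,u=np.nonzero(d['region']);p=depth(s,np.c_[u,v])
    q=p[(p[:,2]>.045)&(p[:,2]<.085)][:,:2]
    if len(q)<50: continue
    r=cv2.minAreaRect(q.astype(np.float32));l=cv2.fitLine(q.astype(np.float32),cv2.DIST_L1,0,.01,.01).ravel()
    print(d['score'],d['rect'],r,l,np.median(p[:,2]),np.arctan2(l[1],l[0]))
E
```

```text
[ 0.4864 -0.0049  0.2637] [1.5774 2.7163 0.0042] [-0.2527  0.2268  1.6106  0.0025  1.303  -0.7719] 1.8
brush_wrong_mid 0.87 [336.5, 188.1] [ 0.5022 -0.0025  0.062 ] [ 0.5022 -0.0025  0.0624]
brush_good_mid 0.58 [414.3, 177.1] [0.5712 0.0502 0.062 ] [0.5718 0.0502 0.0605]
rest_dish 0.89 [362.6, 90.6] [0.4788 0.1086 0.004 ] [0.4787 0.1086 0.0041]
near_tin 0.57 [485.5, 162.4] [0.6665 0.1135 0.    ] [0.6397 0.1055 0.0478]
0.85 [324.2, 95.5, 349.8, 266.5] ((0.49938178062438965, -0.0018484145402908325), (0.026910271495580673, 0.1884031891822815), 33.04972839355469) [ 0.5425 -0.84    0.4936  0.0073] 0.06089432988379023 -0.9973313
```

View pics/w1.png

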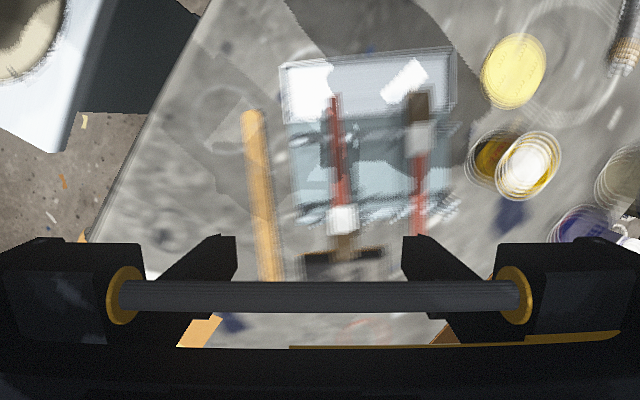

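The wrong brush lies between the fingers, with its red handle at (336,150) px reaching to the dish. Its bristles are at (345,250), on the far side. The picture is blurred, so I'll align, lower, and look again once the arm is still.

servo_tool(steps=[{"slide": [-0.2, 0.6, 3], "delta_rot": [0, 0, -0.03], "claw": 1}, {"slide": [-0.4, 1.3, 6], "delta_rot": [0, 0, -0.057], "claw": 0.75}, {"slide": [-0.4, 1.3, 6], "delta_rot": [0, 0, -0.057], "claw": 0.75}, {"slide": [-0.4, 1.3, 6], "delta_rot": [0, 0, -0.057], "claw": 0.75}, {"slide": [-0.4, 1.3, 6], "delta_rot": [0, 0, -0.057], "claw": 0.75}])

```text
clock: 2.47
position: [0.4967, -0.0097, 0.2054]
tool_rot: [1.526, 2.744, 0.001]
contact_force: [0.4, -0.1, 0.7]
width: 0.0663
grip_force: 0.0
```

```bash
cat > look.py <<'E'
from h import *
import sys
np.set_printoptions(precision=4,suppress=True)
s=snap('wrist',sys.argv[1])
o=manip.get_obs();print(o['position'],o['tool_rot'],o['joint_pos'],o['clock'],o['width'])
T=np.eye(4);T[:3,:3]=R.from_rotvec(o['tool_rot']).as_matrix();T[:3,3]=o['position'];Ti=np.linalg.inv(T)
for t,z in [('brush_wrong_mid',.062),('brush_good_mid',.062),('rest_dish',0.004)]:
    for d in manip.tip_of('wrist',t)[:3]:
        w=at_z(s,d['uv'],z)[0];print(t,d['score'],d['uv'],w,'tool',Ti[:3,:3]@w+Ti[:3,3])
for t in ['brush_wrong_mid','brush_good_mid']:
  for d in manip.trace('wrist',t):
    v,u=np.nonzero(d['region']);p=depth(s,np.c_[u,v])
    q=p[(p[:,2]>.045)&(p[:,2]<.085)]
    if len(q)<50: continue
    g=(q@Ti[:3,:3].T+Ti[:3,3])
    r=cv2.minAreaRect(q[:,:2].astype(np.float32));l=cv2.fitLine(g[:,:2].astype(np.float32),cv2.DIST_L1,0,.01,.01).ravel()
    print(t,d['score'],d['rect'],r,'toolx range',g[:,0].min(),g[:,0].max(),'line y at x=0',l[3]-l[2]*l[1]/l[0],'slope',l[1]/l[0])
E
python3 look.py w2.png
```

```text
[ 0.4969 -0.0095  0.2056] [1.5249 2.7436 0.001 ] [-0.2554  0.3055  1.6672 -0.0001  1.1662 -0.8115] 2.5167 0.0658935250444525
brush_wrong_mid 0.92 [329.0, 190.5] [0.5005 0.0015 0.062 ] tool [0.0078 0.0086 0.1436]
brush_wrong_mid 0.25 [421.6, 187.6] [0.571  0.0486 0.062 ] tool [0.0106 0.0933 0.1438]
brush_good_mid 0.76 [423.3, 186.3] [0.5716 0.0504 0.062 ] tool [0.0118 0.0948 0.1438]
rest_dish 0.66 [366.0, 80.4] [0.4796 0.1088 0.004 ] tool [0.11   0.0474 0.2015]
brush_wrong_mid 0.71 [315.9, 82.9, 340.9, 280.8] ((0.49840453267097473, -0.0009650662541389465), (0.026050252839922905, 0.18634934723377228), 33.14441680908203) toolx range -0.08628591982958567 0.09992138427337974 line y at x=0 0.006068277 slope -0.03005778
brush_wrong_mid 0.47 [408.3, 81.8, 442.8, 246.9] ((0.5637823343276978, 0.06217646598815918), (0.027609001845121384, 0.14942049980163574), 32.51729202270508) toolx range -0.04873841692266595 0.10067615399795962 line y at x=0 0.09488158 slope -0.035678394
brush_good_mid 0.64 [407.9, 81.6, 445.6, 247.9] ((0.5641716718673706, 0.061903245747089386), (0.02760542929172516, 0.15039396286010742), 33.082332611083984) toolx range -0.0496202746235726 0.10067615399795962 line y at x=0 0.09359345 slope -0.018506207
```

View pics/w2.png

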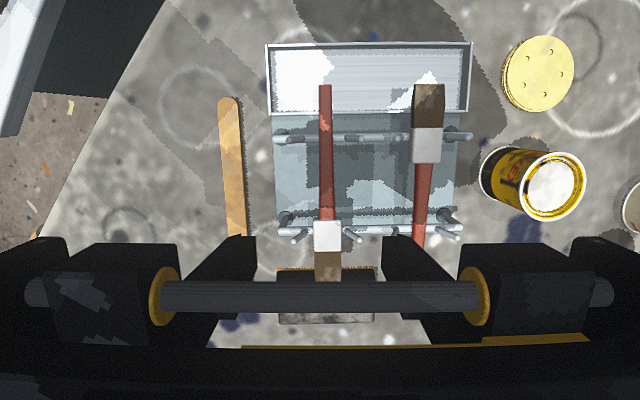

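The picture is sharp: the brush axis is nearly aligned with the tool at (327,190) px, the good brush is at (425,190), and the tin at (535,185) is clear. I'll descend, grip, and check.

servo_tool(steps=[{"slide": [0.7, 0.65, 3], "delta_rot": [0, 0, -0.025], "claw": 0.7}, {"slide": [0.7, 0.65, 6], "delta_rot": [0, 0, -0.025], "claw": 0.7}, {"slide": [0.7, 0.65, 9], "delta_rot": [0, 0, -0.025], "claw": 0.7}, {"slide": [0.7, 0.65, 9], "delta_rot": [0, 0, -0.025], "claw": 0.7}, {"slide": [0.7, 0.65, 9], "delta_rot": [0, 0, -0.025], "claw": 0.7}])

```text
clock: 3.18
position: [0.4982, 0.0006, 0.1138]
tool_rot: [-1.489, -2.765, 0.001]
contact_force: [0.3, -0.8, 0.9]
width: 0.0617
grip_force: 0.0
```

```bash
python3 look.py w3.png
```

```text
[0.499  0.0004 0.115 ] [1.4888 2.7651 0.0005] [-0.2344  0.4315  1.7572 -0.      0.9517 -0.8173] 3.2333 0.062025711692932
brush_wrong_mid 0.72 [321.1, 233.1] [0.4983 0.0023 0.062 ] tool [0.002  0.0004 0.053 ]
brush_good_mid 0.74 [455.4, 235.0] [0.5695 0.0476 0.062 ] tool [0.0006 0.0848 0.0531]
rest_dish 0.71 [385.5, 77.6] [0.4833 0.1108 0.004 ] tool [0.1008 0.0476 0.111 ]
brush_wrong_mid 0.88 [298.6, 79.7, 339.2, 346.6] ((0.49558356404304504, 0.004075177013874054), (0.026762692257761955, 0.17465153336524963), 32.93024826049805) toolx range -0.08239701005285938 0.09233944175154407 line y at x=0 -0.0008520988 slope 0.0004305729
brush_good_mid 0.58 [440.2, 81.8, 501.3, 272.8] ((0.5558909773826599, 0.0746660828590393), (0.02780870720744133, 0.12077586352825165), 32.86235427856445) toolx range -0.029629752409549792 0.0910816798542955 line y at x=0 0.08485406 slope 0.025813412
brush_good_mid 0.21 [299.7, 79.6, 342.5, 348.0] ((0.4961956739425659, 0.004520058631896973), (0.028653914108872414, 0.17477144300937653), 33.13116455078125) toolx range -0.08239701005285938 0.09238076354545297 line y at x=0 -0.0010469784 slope 0.00681847
```

servo_tool(steps=[{"slide": [0, 0, 2.5], "delta_rot": [0, 0, 0], "claw": 0.7}, {"slide": [0, 0, 5], "delta_rot": [0, 0, 0], "claw": 0.7}, {"slide": [0, 0, 5.3], "delta_rot": [0, 0, 0], "claw": 0.7}, {"slide": [0, 0, 5.3], "delta_rot": [0, 0, 0], "claw": 0.4}, {"slide": [0, 0, 5.3], "delta_rot": [0, 0, 0], "claw": 0.3}], newtons=15)

```text
clock: 3.9
position: [0.499, 0.0004, 0.0619]
tool_rot: [1.489, 2.765, 0.001]
contact_force: [0.4, -0.1, -0.1]
width: 0.0506
grip_force: 0.0
```

servo_tool(steps=[{"slide": [0, 0, 0], "delta_rot": [0, 0, 0], "claw": 0.25}, {"slide": [0, 0, 0], "delta_rot": [0, 0, 0], "claw": 0.15}, {"slide": [0, 0, 0], "delta_rot": [0, 0, 0], "claw": 0.0}, {"slide": [0, 0, 0], "delta_rot": [0, 0, 0], "claw": 0.0}, {"slide": [0, 0, 0], "delta_rot": [0, 0, 0], "claw": 0.0}], newtons=15)

```text
clock: 4.32
position: [0.4985, 0.0006, 0.061]
tool_rot: [1.489, 2.766, 0.0]
contact_force: [0.8, -0.3, 0.1]
width: 0.0172
grip_force: 0.0
```

servo_tool(steps=[{"slide": [0, 0, 0], "delta_rot": [0, 0, 0], "claw": 0.0}, {"slide": [0, 0, 0], "delta_rot": [0, 0, 0], "claw": 0.0}], newtons=15)

```text
clock: 4.48
position: [0.4985, 0.0006, 0.0609]
tool_rot: [1.489, 2.766, 0.0]
contact_force: [-0.6, -0.4, 2.4]
width: 0.0139
grip_force: 14.5
```

servo_tool(steps=[{"slide": [0, 0, -1], "delta_rot": [0, 0, 0], "claw": 0.0}, {"slide": [0, 0, -3], "delta_rot": [0, 0, 0], "claw": 0.0}, {"slide": [0, 0, -6], "delta_rot": [0, 0, 0], "claw": 0.0}, {"slide": [0, 0, -9.5], "delta_rot": [0, 0, 0], "claw": 0.0}, {"slide": [0, 0, -13], "delta_rot": [0, 0, 0], "claw": 0.0}])

```text
clock: 4.9
position: [0.4979, 0.0007, 0.1927]
tool_rot: [-1.489, -2.765, 0.0]
contact_force: [0.0, -0.6, -1.3]
width: 0.0142
grip_force: 14.8
```

```bash
python3 - <<'E'
from h import *
o=manip.get_obs();print(o['position'],o['width'],o['grip_force'],o['contact_force'])
snap('wrist','w4.png')
E
```

```text
[0.49785825 0.00069563 0.19266306] 0.014163104933518368 14.799184318981133 [ 0.0255295  -0.63330123 -1.25369777]
```

View pics/w4.png

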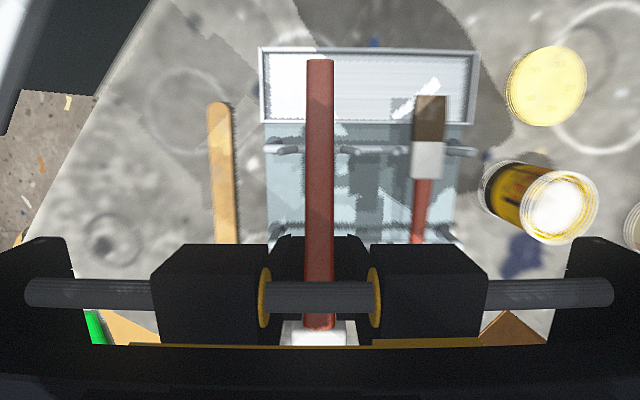

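The brush is held straight and level between the fingers, with the handle at (320,60-330) px, clear above the rest. I'll turn it half a turn about the tool's z.

servo_tool(steps=[{"slide": [0, 0, 0], "delta_rot": [0, 0, 0.08], "claw": 0.0}, {"slide": [0, 0, 0], "delta_rot": [0, 0, 0.2], "claw": 0.0}, {"slide": [0, 0, 0], "delta_rot": [0, 0, 0.32], "claw": 0.0}, {"slide": [0, 0, 0], "delta_rot": [0, 0, 0.44], "claw": 0.0}, {"slide": [0, 0, 0], "delta_rot": [0, 0, 0.56], "claw": 0.0}])

```text
clock: 5.37
position: [0.4983, 0.0006, 0.1911]
tool_rot: [2.202, 2.24, 0.0]
contact_force: [-0.6, 0.3, -0.2]
width: 0.0138
grip_force: 14.8
```

servo_tool(steps=[{"slide": [0, 0, 0], "delta_rot": [0, 0, 0.12], "claw": 0.0}, {"slide": [0, 0, 0], "delta_rot": [0, 0, 0.24], "claw": 0.0}, {"slide": [0, 0, 0], "delta_rot": [0, 0, 0.36], "claw": 0.0}, {"slide": [0, 0, 0], "delta_rot": [0, 0, 0.48], "claw": 0.0}, {"slide": [0, 0, 0], "delta_rot": [0, 0, 0.6], "claw": 0.0}])

```text
clock: 5.78
position: [0.4983, 0.0006, 0.1911]
tool_rot: [2.766, 1.489, 0.0]
contact_force: [0.5, -0.8, -0.4]
width: 0.0143
grip_force: 14.8
```

servo_tool(steps=[{"slide": [0, 0, 0], "delta_rot": [0, 0, 0.12], "claw": 0.0}, {"slide": [0, 0, 0], "delta_rot": [0, 0, 0.24], "claw": 0.0}, {"slide": [0, 0, 0], "delta_rot": [0, 0, 0.36], "claw": 0.0}, {"slide": [0, 0, 0], "delta_rot": [0, 0, 0.48], "claw": 0.0}, {"slide": [0, 0, 0], "delta_rot": [0, 0, 0.6], "claw": 0.0}])

```text
clock: 6.2
position: [0.4983, 0.0006, 0.1911]
tool_rot: [3.083, 0.605, 0.0]
contact_force: [0.1, 0.1, -0.6]
width: 0.0138
grip_force: 14.8
```

servo_tool(steps=[{"slide": [0, 0, 0], "delta_rot": [0, 0, 0.12], "claw": 0.0}, {"slide": [0, 0, 0], "delta_rot": [0, 0, 0.24], "claw": 0.0}, {"slide": [0, 0, 0], "delta_rot": [0, 0, 0.36], "claw": 0.0}, {"slide": [0, 0, 0], "delta_rot": [0, 0, 0.48], "claw": 0.0}, {"slide": [0, 0, 0], "delta_rot": [0, 0, 0.6], "claw": 0.0}])

```text
clock: 6.62
position: [0.4983, 0.0006, 0.1911]
tool_rot: [-3.124, 0.333, -0.0]
contact_force: [1.0, 0.1, 0.2]
width: 0.0139
grip_force: 14.8
```

servo_tool(steps=[{"slide": [0, 0, 0], "delta_rot": [0, 0, 0.12], "claw": 0.0}, {"slide": [0, 0, 0], "delta_rot": [0, 0, 0.24], "claw": 0.0}, {"slide": [0, 0, 0], "delta_rot": [0, 0, 0.36], "claw": 0.0}, {"slide": [0, 0, 0], "delta_rot": [0, 0, 0.48], "claw": 0.0}, {"slide": [0, 0, 0], "delta_rot": [0, 0, 0.6], "claw": 0.0}])

```text
clock: 7.03
position: [0.4983, 0.0006, 0.1911]
tool_rot: [-2.886, 1.241, -0.0]
contact_force: [0.1, -0.3, -0.8]
width: 0.0141
grip_force: 14.8
```

servo_tool(steps=[{"slide": [0, 0, 0], "delta_rot": [0, 0, 0.1], "claw": 0.0}, {"slide": [0, 0, 0], "delta_rot": [0, 0, 0.182], "claw": 0.0}, {"slide": [0, 0, 0], "delta_rot": [0, 0, 0.182], "claw": 0.0}, {"slide": [0, 0, 0], "delta_rot": [0, 0, 0.182], "claw": 0.0}, {"slide": [0, 0, 0], "delta_rot": [0, 0, 0.182], "claw": 0.0}])

```text
clock: 7.45
position: [0.4984, 0.0006, 0.1909]
tool_rot: [-2.768, 1.486, -0.0]
contact_force: [-0.3, 0.9, -0.4]
width: 0.0146
grip_force: 14.8
```

```bash
python3 - <<'E'
from h import *
np.set_printoptions(precision=4,suppress=True)
o=manip.get_obs();print(o)
M=R.from_rotvec(o['tool_rot']).as_matrix();print(np.arctan2(M[1,0],M[0,0])+np.pi, M[:,2])
s=snap('top','t5.png')
cv2.imwrite('pics/t5c.png',cv2.resize(s['pixels'][130:300,190:400,::-1],None,fx=3,fy=3))
w=snap('wrist','w5.png')
E
```

```text
{'clock': 7.45, 'joint_pos': array([-0.2343,  0.3265,  1.6804,  0.    ,  1.1346,  2.3222]), 'qd': array([ 0.0017,  0.0025,  0.0008,  0.0009, -0.0002,  0.0084]), 'joint_efforts': array([ -0.0013, -39.0117, -23.3085,  -0.0295,  -0.052 ,   0.0153]), 'position': array([0.4984, 0.0006, 0.1909]), 'tool_rot': array([-2.7677,  1.4864, -0.0001]), 'contact_force': array([-0.2541,  0.889 , -0.3678]), 'torque': array([ 0.0869, -0.0216,  0.0332]), 'grip_force': 14.799569557599739, 'width': 0.014609365182566166}
2.1558870309746054 [ 0.0001 -0.     -1.    ]
```

View pics/w5.png

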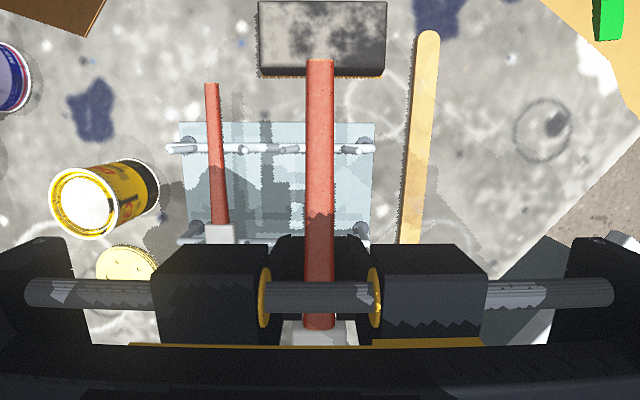

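The brush is now turned: its handle points away from the dish at (320,60) px, aligned with the forks, and the good brush and tin are undisturbed. I'll lower it and release.

servo_tool(steps=[{"slide": [0, 0, 2.5], "delta_rot": [0, 0, 0], "claw": 0.0}, {"slide": [0, 0, 5], "delta_rot": [0, 0, 0], "claw": 0.0}, {"slide": [0, 0, 7.5], "delta_rot": [0, 0, 0], "claw": 0.0}, {"slide": [0, 0, 9.5], "delta_rot": [0, 0, 0], "claw": 0.0}, {"slide": [0, 0, 11], "delta_rot": [0, 0, 0], "claw": 0.0}])

```text
clock: 7.97
position: [0.4978, 0.0007, 0.079]
tool_rot: [2.766, -1.488, -0.003]
contact_force: [0.5, -1.1, -1.0]
width: 0.014
grip_force: 14.8
```

servo_tool(steps=[{"slide": [0, 0, 0.8], "delta_rot": [0, 0, 0], "claw": 0.0}, {"slide": [0, 0, 1.5], "delta_rot": [0, 0, 0], "claw": 0.0}, {"slide": [0, 0, 1.9], "delta_rot": [0, 0, 0], "claw": 0.0}, {"slide": [0, 0, 1.9], "delta_rot": [0, 0, 0], "claw": 0.0}, {"slide": [0, 0, 1.9], "delta_rot": [0, 0, 0], "claw": 0.0}])

```text
clock: 8.38
position: [0.4987, 0.0005, 0.0623]
tool_rot: [-2.766, 1.489, -0.001]
contact_force: [-0.6, -0.5, 0.5]
width: 0.0141
grip_force: 14.8
```

servo_tool(steps=[{"slide": [0, 0, 0.1], "delta_rot": [0, 0, 0], "claw": 0.0}, {"slide": [0, 0, 0.1], "delta_rot": [0, 0, 0], "claw": 0.0}, {"slide": [0, 0, 0.1], "delta_rot": [0, 0, 0], "claw": 0.25}, {"slide": [0, 0, 0.1], "delta_rot": [0, 0, 0], "claw": 0.4}, {"slide": [0, 0, 0.1], "delta_rot": [0, 0, 0], "claw": 0.6}])

```text
clock: 8.8
position: [0.4985, 0.0006, 0.0609]
tool_rot: [-2.766, 1.49, -0.001]
contact_force: [0.6, -0.5, -0.4]
width: 0.0319
grip_force: 0.0
```

servo_tool(steps=[{"slide": [0, 0, 0], "delta_rot": [0, 0, 0], "claw": 0.6}, {"slide": [0, 0, 0], "delta_rot": [0, 0, 0], "claw": 0.6}, {"slide": [0, 0, -2], "delta_rot": [0, 0, 0], "claw": 0.6}, {"slide": [0, 0, -5], "delta_rot": [0, 0, 0], "claw": 0.6}, {"slide": [0, 0, -8.5], "delta_rot": [0, 0, 0], "claw": 0.6}])

```text
clock: 9.22
position: [0.4975, 0.0007, 0.1457]
tool_rot: [2.765, -1.49, -0.005]
contact_force: [0.5, 0.3, -0.5]
width: 0.053
grip_force: 0.0
```

servo_tool(steps=[{"slide": [-4, 0, -3], "delta_rot": [0, 0, 0], "claw": 0.6}, {"slide": [-7, 0, -6], "delta_rot": [0, 0, 0], "claw": 0.6}, {"slide": [-7, 0, -8], "delta_rot": [0, 0, 0], "claw": 0.6}, {"slide": [-7, 0, -8], "delta_rot": [0, 0, 0], "claw": 0.6}, {"slide": [-7, 0, -8], "delta_rot": [0, 0, 0], "claw": 0.6}])

```text
clock: 9.63
position: [0.4601, 0.0593, 0.2267]
tool_rot: [-2.766, 1.488, -0.004]
contact_force: [0.6, -0.4, -1.1]
width: 0.0532
grip_force: 0.0
```

```bash
python3 look.py w6.png; python3 - <<'E'
from h import *
s=snap('scene');cv2.imwrite('pics/s6c.png',cv2.resize(s['pixels'][190:300,240:400,::-1],None,fx=4,fy=4))
E
```

```text
[0.4598 0.059  0.2255] [ 2.766  -1.4896  0.0003] [-0.126   0.2138  1.7319 -0.0001  1.1957  2.4329] 9.6833 0.0529543118022693
brush_wrong_mid 0.78 [319.1, 123.3] [0.4957 0.0047 0.062 ] tool [ 0.065  -0.      0.1635]
brush_good_mid 0.93 [224.8, 112.8] [0.5744 0.0448 0.062 ] tool [ 0.0748 -0.0878  0.1635]
rest_dish 0.95 [281.9, 203.5] [0.4815 0.1069 0.004 ] tool [-0.0281 -0.0445  0.2215]
brush_wrong_mid 0.86 [304.9, 15.1, 333.0, 219.3] ((0.49642214179039, 0.004662275314331055), (0.028662241995334625, 0.18775230646133423), 32.91361999511719) toolx range -0.02844949530967858 0.1593569673505864 line y at x=0 -0.00092816516 slope 0.006448104
brush_good_mid 0.96 [210.1, 3.2, 246.1, 210.3] ((0.5770578384399414, 0.048198770731687546), (0.03377186879515648, 0.18792741000652313), 33.31632614135742) toolx range -0.020492448054661022 0.16743346838564777 line y at x=0 -0.088235125 slope 7.597465e-05
```

View pics/w6.png

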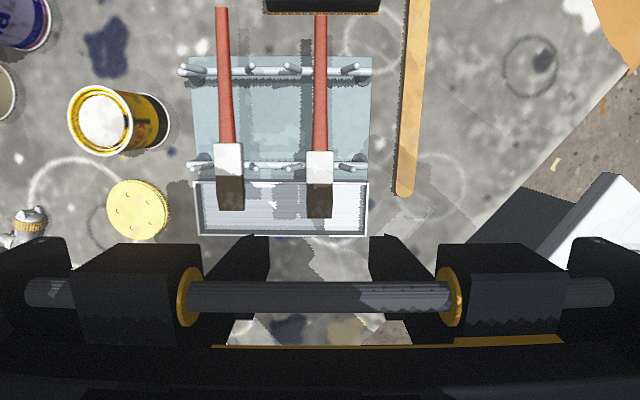

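View pics/s6c.png

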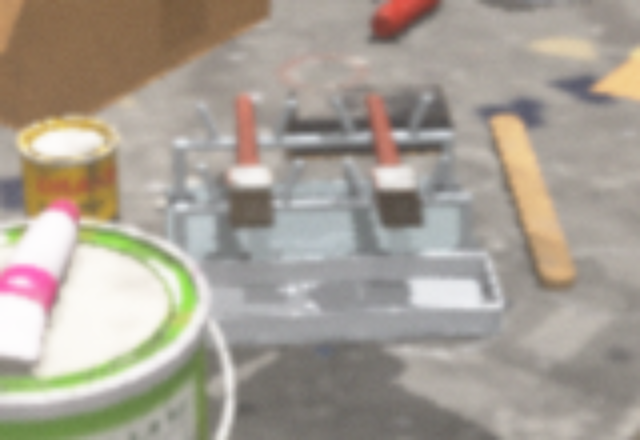

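Both pictures show the brush lying in both forks with its bristles over the dish at (320,195) px. It is parallel to the good brush at (228,190), and the tin at (105,120) has not moved. The brush is about 6 mm off the nominal centre along its length, which is harmless, and the robot is clear.

```bash
python3 -c "
from plant import manip
print(manip.finish_job())"
```

```text
the job is handed in; nothing more can be done
None
```

The wrong-way brush is turned end for end and lies in both forks with its bristles over the dish, about 6 mm off centre lengthwise; the other brush and the tin look undisturbed, and the job is handed in at about 10 s.

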